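# Push a clock plate out over the end of the bench ledge

### The arm

A 6-joint arm with a two-finger parallel gripper is mounted at the origin on the work surface. World frame = base frame: x ahead of the robot, y to its left, z up, the work surface at z = 0. Lengths are in m, angles in rad, forces in N, time in s.
With the tool pointing down it reaches from about 0.325 to 0.9 m from the base axis. Payload 3.5 kg.
Tool frame: the origin (TCP) lies between the finger pads; the fingertips stand 25 mm ahead of it and the grasp point (between the pads) lies 6 mm ahead of it; z points along the fingers, y is the line along which they close (so a half turn about z gives the same grasp; the last joint's range is limited). The gripper opens to 85 mm and grips with 20 to 120 N. Pads are 22 mm wide; open, the fingers measure 114 mm over their backs; the gripper's body (76 mm by 85 mm) begins 54 mm behind the grasp point. The pads swing forward as they close: fully open they stand 13 mm farther back than shut.
Start: joints at [1.073, 0.276, -0.026, 1.268, 0, 1.467], TCP at [0.24, 0.577, 0.217] pointing down, gripper open.
Joint ranges: [-3.12, 3.12], [-0.85, 1.88], [-1.08, 1.24], [-1.95, 2.15], [-1.57, 1.53], [-3.14, 3.14]. Speed limits (rad/s): [2.57, 2.57, 3.14, 3.14, 3.14, 3.14].

### API

Orientations are given as [roll, pitch, yaw] about the fixed x, y, z axes, in that order (R = Rz(yaw) Ry(pitch) Rx(roll)).
In Python, from station import telemetry, snapshot, order gives the robot as it stands.
- The arm moves only by the tool send_rows, never from a script. Its arguments are lists of equal length, an entry for each row: "delta_pos": the shift along the tool's x, y, z each as a share of 0.6 m, from -1 to 1, a list of three; "rotation": the turn, a rotation vector about the tool's x, y, z each as a share of 90 degrees, from -1 to 1, a list of three. In form: {"delta_pos": [[tx, ty, tz], ...], "rotation": [[rx, ry, rz], ...]}. A call has 1 to 8 rows; each row is the pose to reach, as a shift and turn from the pose commanded when the call began, along the tool's axes at that moment; what a row does not reach only later rows make up. A row lasts 1/12 s, in which the tool goes at most 41.7 mm and 7.16 degrees, less where a joint would pass 70% of its speed; a pose out of reach is approached as far as the arm can. A call with a number of a shift or a turn outside -1 to 1 is refused whole. A call with a gripper value outside its range is refused whole. "hand" is the opening, from -1 (shut) to 1 (fully open), so that 0 is half open, set as the call begins (left out, the last holds). The fingers move at their own pace and stop on an object; the grip force is fixed at half the most. Time passes only in rows, so rows that repeat a pose let the fingers close. It gives the time, the measured TCP pose, the force, the opening and the grip force at its end, in the units of the state.
- telemetry.read_state(): the state, without advancing time (a new reading comes with each control period).
- snapshot(name): name is "side" or "top"; returns a dict with "pixels" (480x640x3 uint8, red, green, blue), "depth" (480x640 float32, m along the optical axis (not along the pixel's ray), 0 where there is no reading), "fx", "fy", "cx", "cy" (pixels), "position" and "rotation" of the camera in the world. Camera axes: x right, y down, z forward; pixel columns grow to the right and rows downward; lengths in m; the calibration is good to about 2 mm. A picture is of the moment at which its call begins.
- order.hand_in(): hands the job in; it is judged then, once.
The state is a dict: "clock": time; "joints": joint angles; "qvel": joint speeds; "tau": joint torques, N m; "ee_pos": TCP position; "tcp_rot": TCP orientation; "wrist_force": force on the tool from outside, world axes, zero at the start; "ft_torque": the same for the moment, N m; "finger_gap": finger opening in m; "finger_force": force on a finger pad.
Only numpy, scipy, OpenCV 4.12 (cv2) and the standard library are available. Lean on these libraries where they do the work, as an engineer would, in place of code of your own. Each camera call takes 0.05 s, during which the arm holds its last target. There are 200 camera calls.

### The job

With the fingertips, push the brass clock plate along the raised wooden ledge, towards the end where the square open tray stands, until about a third of the plate's length sticks out past that end of the ledge, so that the watchmaker can take it by its edge. Never pick it up or tip it: leave it lying flat, still and in line with the ledge, and leave everything else on the bench where it is.

Things in the scene. Friction and masses are not known exactly. Their poses are not given: they have to be found in the camera images.
- ledge: Raised ledge: a fixed dark wooden bench riser, 110 mm deep (its x), 360 mm long (its y) and with its flat top 60 mm above the table. Origin: on the table under the centre of the top; z up. A strip 8 mm thick and 12 mm high runs on the top along the whole far (+x) edge, its inner face at x = +47 mm, so the free top runs from x = -55 to +47 mm. Both ends (y = +180 and -180 mm) are open. It stands turned by up to 0.25 rad.
- ledge_left (a point): Middle of the ledge's left (+y) top end edge, at (0, +180, 60) mm in the ledge's frame.
- ledge_right (a point): Middle of the ledge's right (-y) top end edge, at (0, -180, 60) mm in the ledge's frame.
- plate: The clock plate: a loose flat brass rectangle with drilled-hole marks, 70 mm (its x) by 120 mm (its y) by 5 mm thick, 0.25 to 0.45 kg, lying flat on the ledge's top with its long side nearly along the ledge. Origin: centre of its underside; z up. It slides under friction and stays where it is left; it tips over the end if pushed out by half its length (60 mm).
- plate_left (a point): Middle of the plate's left (+y) 70 mm long end edge, half-way up its thickness.
- plate_right (a point): Middle of the plate's right (-y) 70 mm long end edge, half-way up its thickness.
- tray: Square-cornered open aluminium tray, fixed, 120 x 110 mm and 25 mm high, with a steel watch case in it. It stands on the table just beyond one end of the ledge, left or right: the plate goes towards this end. Origin: centre of its underside.
- holeblock: Round solid steel block, fixed, 100 mm across and 25 mm high, with a ring of small holes in its top; on the table just beyond the other end of the ledge. Origin: centre of its underside.
- jar_big: Bystander: glass jar with lid, 62 mm across, 65 mm high, behind (+x of) the ledge. Origin: centre of its underside.
- jar_small: Bystander: glass jar with lid, 48 mm across, 55 mm high, behind the ledge. Origin: centre of its underside.
- oiler: Bystander: small white oil bottle, 28 mm across, 70 mm high, behind the ledge. Origin: centre of its underside.
- driver: Bystander: screwdriver, 130 mm long, lying on the table in front (-x) of the ledge, along it. Origin: under its middle.
- weight: Bystander: brass clock weight with a knob, 32 mm across, 46 mm high, standing on the table in front of the ledge. Origin: centre of its underside.
- case: Bystander: steel watch case ring, 42 mm across, 10 mm high, lying in the tray. Origin: centre of its underside.
- alarm: Bystander: round alarm clock on two feet, 84 mm wide, 107 mm high, at the right front of the bench. Origin: centre of its underside.
Not all that is in view belongs to the job. Leave any pink look-alike of the tray alone. There is more than one size of the plate; the one meant has the size given above.

How it is judged:
At the end, for the whole second after the job is handed in: The plate's leading end edge lies 26 to 54 mm past the ledge's end on the tray's side; the plate lies flat on the ledge (within 3 mm in height, 0.05 rad in tilt), within 0.2 rad of the ledge's direction, at rest (((y of tray in the frame of ledge above 0 m and y of plate_left in the frame of ledge between 0.206 and 0.234 m) or (y of tray in the frame of ledge below 0 m and y of plate_right in the frame of ledge between -0.234 and -0.206 m)) and height (world z) of plate between 0.057 and 0.063 m and angle between plate's own z axis and vertical below 0.05 rad and angle between the y axis of plate and the y axis of ledge, either way round below 0.2 rad and linear speed of plate below 0.01 m/s); the robot touches nothing.
It fails at once if the plate is lifted off the ledge (7 mm or more) (height (world z) of plate above 0.067 m).
It fails at once if the plate is tipped or falls (angle between plate's own z axis and vertical above 0.2 rad or height (world z) of plate below 0.05 m).
It fails at once if a bystander is moved by more than 15 mm or knocked over (distance of any of jar_big, jar_small, oiler, driver, weight, case, alarm from where it was at the start of the episode above 0.015 m or angle between any of jar_big, jar_small, oiler, weight, case, alarm's own z axis and vertical above 0.5 rad).
It also fails if it takes over 38 s, if anything falls off the work surface, if the arm or the gripper's body presses on something with over 40 N, if the wrist force passes 120 N, or if a joint passes its speed limit or range.

## Working session

There is one attempt and no reset: what is moved stays moved. The work goes in short steps, Python scripts to look and compute and a tool call to move; the robot and the scene stay as the last step left them, time stands still between calls to the robot, and variables do not carry over. Pictures are saved under pics/ and viewed, at most 10 in all, crops included, and the job is handed in when it is done.

Besides the shell and the picture viewer there is one more tool, called after ">>>" as name(argument=value, ...), one argument or row to a line, values as JSON. send_rows: Moves the arm, as the interface text tells. Its arguments: {"type":"object","properties":{"delta_pos":{"type":"array","items":{"type":"array","items":{"type":"number","minimum":-1,"maximum":1}}},"rotation":{"type":"array","items":{"type":"array","items":{"type":"number","minimum":-1,"maximum":1}}},"hand":{"type":"number"}},"required":["delta_pos","rotation"]}

```bash
mkdir -p pics; cat > h.py <<'E'
import numpy as np,cv2
from station import telemetry,snapshot,order
def shot(n,f):
    s=snapshot(n); np.savez(f'{f}.npz',**{k:np.array(v) for k,v in s.items()})
    cv2.imwrite(f'pics/{f}.png',s['pixels'][:,:,::-1]); return s
def pt(s,u,v,z=None):
    K=np.array([(u-s['cx'])/s['fx'],(v-s['cy'])/s['fy'],1.]); R=np.array(s['rotation']); p=np.array(s['position'])
    d=R@K
    if z is None:
        return p+d*np.median(s['depth'][int(v)-1:int(v)+2,int(u)-1:int(u)+2])
    return p+d*(z-p[2])/d[2]
E
python3 - <<'E'
from h import *
for n in('top','side'):
    s=shot(n,n+'0'); print(n,s['position'],s['rotation'],s['fx'])
print(telemetry.read_state())
E
```

```text
top [ 0.39643815 -0.04463124  1.34424053] [-3.05449259  0.00796183 -1.59442334] 584.1945928063149
side [0.47076981 0.74725558 0.81572974] [-2.31065185 -0.00606732 -3.04602266] 485.1727569834827
{'clock': 0.1, 'joints': array([ 1.07259148e+00,  2.77090973e-01, -2.77638664e-02,  1.26798881e+00,
       -2.20504499e-06,  1.46741930e+00]), 'qvel': array([-0.00126855, -0.00278472,  0.00196812,  0.00050187,  0.00039419,
        0.0007364 ]), 'tau': array([-1.79450490e-04, -4.46708429e+01,  2.96128625e+01,  8.48448020e-03,
       -1.21139824e-04, -3.47123237e-07]), 'ee_pos': array([0.24004677, 0.57626201, 0.21594092]), 'tcp_rot': array([-3.13955604e+00, -2.09075474e-04,  2.74676462e+00]), 'wrist_force': array([-0.63504433,  0.25347235,  0.99257312]), 'ft_torque': array([-0.024128  , -0.0109029 , -0.01167748]), 'finger_force': 0.0, 'finger_gap': 0.08542457492450266}
```

View pics/top0.png

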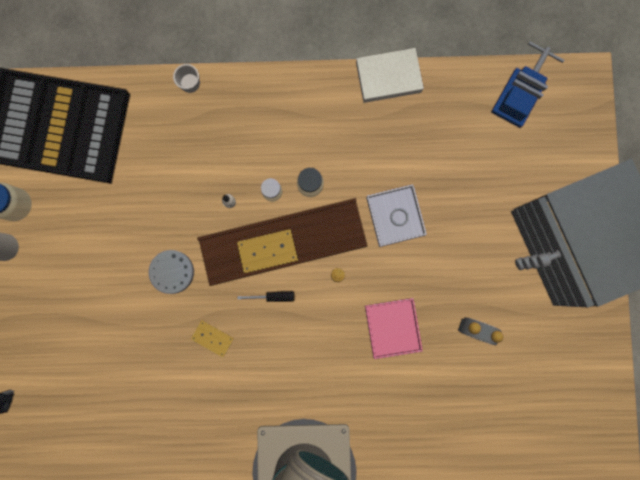

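View pics/side0.png

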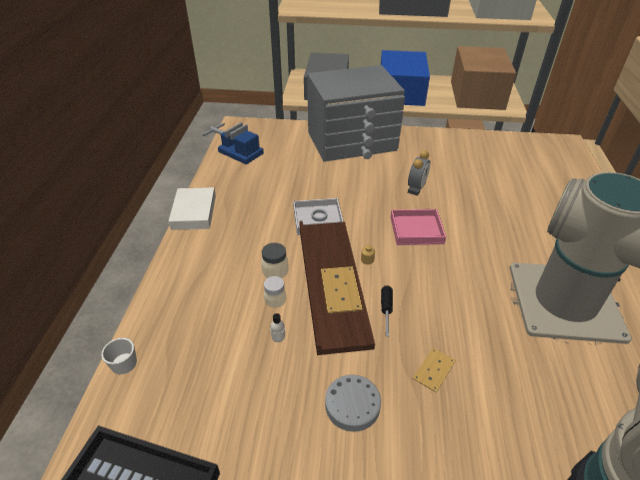

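The top picture shows the ledge from (204,260) to (362,222), with the aluminium tray at its right (-y) end (397,216) and the holeblock at the left (171,272). There are two plates: the one on the ledge at (267,251), and a smaller, rotated one on the table at (212,338). The pink tray at (393,328) is the decoy. The plate on the ledge fits the description, and I'll confirm its size in a crop.

```bash
sed -i 's/R=np.array(s\[.rotation.\])/R=Rot.from_euler("xyz",s["rotation"]).as_matrix()/; 1a from scipy.spatial.transform import Rotation as Rot' h.py
python3 - <<'E'
from h import *
im=cv2.imread('pics/top0.png')[190:300,190:380]
cv2.imwrite('pics/crop0.png',cv2.resize(im,None,fx=4,fy=4,interpolation=cv2.INTER_CUBIC))
s=np.load('top0.npz')
for u,v in((267,251),(330,235),(450,280)):print(pt(s,u,v))
E
```

```text
[0.49065538 0.06708875 0.06455339]
[ 0.52309725 -0.07230389  0.05942223]
[ 0.41864582 -0.34628231 -0.00189217]
```

View pics/crop0.png

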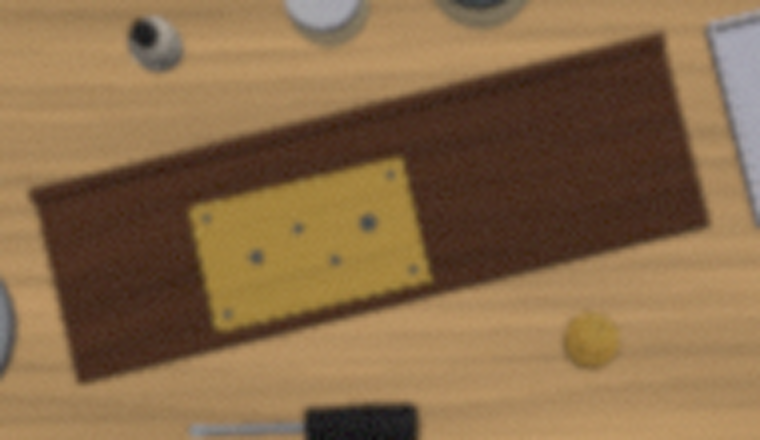

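The crop shows the plate corners at (190,208), (403,157), (431,282) and (216,331). The ledge's front corners are at (80,381) and (708,225), and the strip corners at (33,190) and (662,34).

```bash
python3 - <<'E'
from h import *
s=np.load('top0.npz')
f=lambda c,z:pt(s,190+(c[0]+.5)/4-.5,190+(c[1]+.5)/4-.5,z)[:2]
P=[f(c,.065) for c in((190,208),(403,157),(431,282),(216,331))]
FL,FR=f((80,381),.06),f((708,225),.06); BL,BR=f((33,190),.072),f((662,34),.072)
print('plate',np.round(P,4),[np.linalg.norm(P[i]-P[i-1]) for i in range(4)])
print('ledge',FL,FR,BL,BR,np.linalg.norm(FL-FR),np.linalg.norm(BL-BR),np.linalg.norm(BL-FL))
c=(FL+FR+BL+BR)/4; d=(FL-FR+BL-BR);d/=np.linalg.norm(d); x=np.array([d[1],-d[0]])
print('c',c,'yaw',np.arctan2(-d[0],d[1]),'y',d,'x',x)
print('plate in ledge',[(round((p-c)@x,4),round((p-c)@d,4)) for p in P])
m=(P[0]+P[3])/2; pc=sum(P)/4; print('left end mid',m,'centre',pc)
from scipy.spatial.transform import Rotation as Rot
st=telemetry.read_state(); print(st['ee_pos'],Rot.from_euler('xyz',st['tcp_rot']).as_matrix().round(3))
E
```

```text
plate [[0.5129 0.1325]
 [0.5382 0.0147]
 [0.469  0.0008]
 [0.4449 0.119 ]] [np.float64(0.06926923756622164), np.float64(0.12044778574394667), np.float64(0.07067108414773217), np.float64(0.12070440057000488)]
ledge [0.41948704 0.19475319] [ 0.49699591 -0.15234207] [0.52424674 0.21745417] [ 0.60197021 -0.12937935] 0.3556441280914086 0.35543553981948156 0.10719108823722465
c [0.51067498 0.03262149] yaw 0.22007737873487926 y [-0.21830514  0.97588056] x [0.97588056 0.21830514]
plate in ledge [(np.float64(0.024), np.float64(0.097)), (np.float64(0.023), np.float64(-0.0235)), (np.float64(-0.0477), np.float64(-0.022)), (np.float64(-0.0453), np.float64(0.0987))]
left end mid [0.47891426 0.12575919] centre [0.49125431 0.06674861]
[0.24004677 0.57626201 0.21594092] [[-0.923  0.385 -0.001]
 [ 0.385  0.923 -0.002]
 [ 0.    -0.002 -1.   ]]
```

The plate on the ledge measures 70 x 120 mm, so it is the one meant. It has to slide 197 mm towards -y. I'll move behind its left end with the fingers half open and their closing line across the ledge.

>>> send_rows(
  delta_pos=[
    [-0.624,-0.496,0],
    [-0.624,-0.496,0],
    [-0.624,-0.496,0],
    [-0.624,-0.496,0],
    [-0.624,-0.496,0],
    [-0.624,-0.496,0],
    [-0.624,-0.496,0],
    [-0.624,-0.496,0],
  ],
  rotation=[
    [0,0,0.608],
    [0,0,0.608],
    [0,0,0.608],
    [0,0,0.608],
    [0,0,0.608],
    [0,0,0.608],
    [0,0,0.608],
    [0,0,0.608],
  ],
  hand=0,
)

```text
clock: 0.77
ee_pos: [0.4016, 0.2831, 0.2167]
tcp_rot: [-3.141, 0.0, 1.787]
wrist_force: [0.7, 0.6, -0.6]
finger_gap: 0.0428
finger_force: 0.0
```

>>> send_rows(
  delta_pos=[
    [-0.232,0.067,0.1],
    [-0.232,0.067,0.1],
    [-0.232,0.067,0.1],
    [-0.232,0.067,0.15],
    [-0.232,0.067,0.178],
    [-0.232,0.067,0.178],
    [-0.232,0.067,0.178],
    [-0.232,0.067,0.178],
  ],
  rotation=[
    [0,0,0],
    [0,0,0],
    [0,0,0],
    [0,0,0],
    [0,0,0],
    [0,0,0],
    [0,0,0],
    [0,0,0],
  ],
)

```text
clock: 1.43
ee_pos: [0.4715, 0.1587, 0.1111]
tcp_rot: [3.141, -0.0, 1.792]
wrist_force: [0.3, -0.5, 0.4]
finger_gap: 0.0427
finger_force: 0.0
```

```bash
python3 - <<'E'
from h import *
shot('top','top1'); s=shot('side','side1')
a=cv2.imread('pics/top1.png')[170:310,180:380]; b=cv2.imread('pics/side1.png')[200:420,260:460]
cv2.imwrite('pics/c1.png',np.vstack([cv2.resize(x,(400,h)) for x,h in((a,280),(b,320))]) if 0 else np.hstack([cv2.resize(a,(400,280)).copy(),cv2.resize(b,(400,440))[:280]]) if 0 else cv2.resize(b,(800,600)))
E
```

```text
(no output)
```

View pics/c1.png

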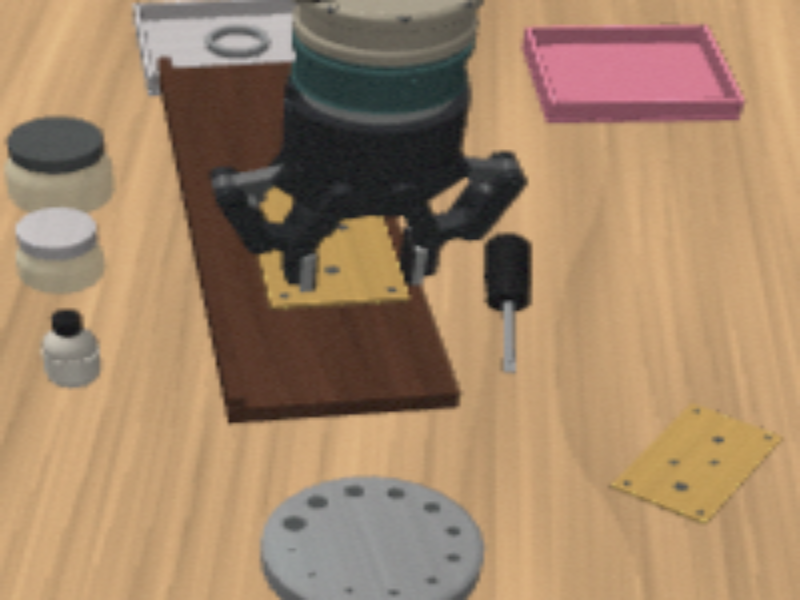

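The fingertips show at crop (308,290) and (418,282), and the plate's near edge is at v≈300. I'll check the clearance with depth before descending.

```bash
python3 - <<'E'
from h import *
s=np.load('side1.npz'); c=np.array([.5107,.0326]);d=np.array([-.2183,.9759]);x=np.array([.9759,.2183])
for u in (333,337,339,362,365,367):
  for cv in (265,275,283,288):
    p=pt(s,u,200+cv*220/600); print(u,cv,((p[:2]-c)@x).round(3),((p[:2]-c)@d).round(3),p[2].round(3))
e=telemetry.read_state()['ee_pos']; print(e,(e[:2]-c)@x,(e[:2]-c)@d)
E
```

```text
333 265 0.021 0.138 0.154
333 275 0.021 0.139 0.145
333 283 0.021 0.14 0.137
333 288 0.011 0.084 0.065
337 265 0.015 0.143 0.158
337 275 0.014 0.144 0.149
337 283 0.014 0.143 0.14
337 288 0.014 0.144 0.135
339 265 -0.004 0.065 0.067
339 275 -0.002 0.074 0.066
339 283 -0.001 0.081 0.065
339 288 -0.0 0.087 0.067
362 265 -0.032 0.14 0.148
362 275 -0.032 0.143 0.141
362 283 -0.033 0.139 0.129
362 288 -0.047 0.089 0.062
365 265 -0.037 0.143 0.151
365 275 -0.037 0.143 0.141
365 283 -0.053 0.088 0.066
365 288 -0.054 0.087 0.059
367 265 -0.042 0.138 0.145
367 275 -0.042 0.141 0.137
367 283 -0.072 0.035 0.0
367 288 -0.071 0.04 0.001
[0.47244506 0.15926903 0.1121877 ] -0.00968114610655589 0.1319673596913985
```

```bash
python3 - <<'E'
from h import *
s=dict(np.load('side1.npz')); c=np.array([.5107,.0326]);d=np.array([-.2183,.9759]);x=np.array([.9759,.2183])
for n in('side1','top1'):
  s=dict(np.load(n+'.npz')); v,u=np.mgrid[:480,:640]; D=s['depth']
  K=np.stack([(u-s['cx'])/s['fx'],(v-s['cy'])/s['fy'],np.ones(u.shape)],-1)*D[...,None]
  P=K@Rot.from_euler('xyz',s['rotation']).as_matrix().T+s['position']
  a=(P[...,:2]-c)@x; b=(P[...,:2]-c)@d; z=P[...,2]
  m=(abs(a+.01)<.07)&(abs(b-.13)<.05)&(z>.078)&(D>0)
  print(n,m.sum(),np.histogram(z[m],np.arange(.07,.2,.01)))
  i=np.argsort(z[m])[:12]; print(np.c_[u[m],v[m],a[m],b[m],z[m]][i].round(3))
E
date
```

```text
side1 17145 (array([  0,   0,   0,   0,   0,   1,  36,  74,  66,  62,  97, 251]), array([0.07, 0.08, 0.09, 0.1 , 0.11, 0.12, 0.13, 0.14, 0.15, 0.16, 0.17,
       0.18, 0.19]))
[[ 3.61e+02  3.03e+02 -3.20e-02  1.38e-01  1.30e-01]
 [ 3.38e+02  3.06e+02  1.10e-02  1.40e-01  1.30e-01]
 [ 3.61e+02  3.02e+02 -3.20e-02  1.36e-01  1.31e-01]
 [ 3.60e+02  2.98e+02 -3.20e-02  1.27e-01  1.31e-01]
 [ 3.61e+02  3.01e+02 -3.20e-02  1.34e-01  1.31e-01]
 [ 3.37e+02  3.06e+02  1.40e-02  1.42e-01  1.32e-01]
 [ 3.36e+02  3.06e+02  1.50e-02  1.42e-01  1.32e-01]
 [ 3.60e+02  2.97e+02 -3.20e-02  1.26e-01  1.33e-01]
 [ 3.63e+02  3.03e+02 -3.40e-02  1.42e-01  1.34e-01]
 [ 3.35e+02  3.06e+02  1.70e-02  1.43e-01  1.34e-01]
 [ 3.62e+02  3.03e+02 -3.20e-02  1.42e-01  1.34e-01]
 [ 3.65e+02  3.03e+02 -3.80e-02  1.43e-01  1.35e-01]]
top1 6367 (array([ 0,  0,  0,  0,  0,  1,  2,  2,  2,  0, 22, 42]), array([0.07, 0.08, 0.09, 0.1 , 0.11, 0.12, 0.13, 0.14, 0.15, 0.16, 0.17,
       0.18, 0.19]))
[[ 2.28e+02  2.71e+02 -3.90e-02  1.23e-01  1.26e-01]
 [ 2.29e+02  2.70e+02 -3.80e-02  1.19e-01  1.36e-01]
 [ 2.28e+02  2.68e+02 -3.40e-02  1.19e-01  1.40e-01]
 [ 2.28e+02  2.70e+02 -3.80e-02  1.19e-01  1.46e-01]
 [ 2.28e+02  2.69e+02 -3.60e-02  1.18e-01  1.49e-01]
 [ 2.27e+02  2.74e+02 -4.60e-02  1.23e-01  1.50e-01]
 [ 2.26e+02  2.74e+02 -4.60e-02  1.23e-01  1.59e-01]
 [ 2.27e+02  2.70e+02 -3.90e-02  1.18e-01  1.71e-01]
 [ 2.27e+02  2.72e+02 -4.40e-02  1.18e-01  1.74e-01]
 [ 2.26e+02  2.73e+02 -4.50e-02  1.20e-01  1.75e-01]
 [ 2.27e+02  2.73e+02 -4.60e-02  1.18e-01  1.75e-01]
 [ 2.24e+02  2.72e+02 -4.20e-02  1.24e-01  1.75e-01]]
Mon Nov 30 16:24:55 UTC 2026
```

The picture puts the fingertips at z≈0.13 while nominal geometry gives about 0.094. I'll go down cautiously and check again.

>>> send_rows(
  delta_pos=[
    [0,0,0.01],
    [0,0,0.025],
    [0,0,0.025],
    [0,0,0.025],
  ],
  rotation=[
    [0,0,0],
    [0,0,0],
    [0,0,0],
    [0,0,0],
  ],
)

```text
clock: 1.87
ee_pos: [0.4703, 0.1583, 0.0946]
tcp_rot: [-3.14, -0.0, 1.792]
wrist_force: [-0.7, -1.4, 0.2]
finger_gap: 0.0431
finger_force: 0.0
```

```bash
cat >> h.py <<'E'
c=np.array([.5107,.0326]);d=np.array([-.2183,.9759]);x=np.array([.9759,.2183])
def cloud(s):
  v,u=np.mgrid[:480,:640]; D=s['depth']
  K=np.stack([(u-s['cx'])/s['fx'],(v-s['cy'])/s['fy'],np.ones(u.shape)],-1)*D[...,None]
  P=K@Rot.from_euler('xyz',s['rotation']).as_matrix().T+s['position']
  return u,v,(P[...,:2]-c)@x,(P[...,:2]-c)@d,P[...,2]
def tips(f='t'):
  s=shot('side',f); u,v,a,b,z=cloud(s); e=telemetry.read_state()['ee_pos']; yl=(e[:2]-c)@d
  m=(abs(a+.01)<.07)&(abs(b-yl)<.04)&(z>.072)&(s['depth']>0)
  i=np.argsort(z[m])[:12]; print(np.c_[u[m],v[m],a[m],b[m],z[m]][i].round(3)); print('ee',e,(e[:2]-c)@x,yl)
E
python3 -c "
from h import *
tips('side2')"
```

```text
[[3.12e+02 3.10e+02 5.50e-02 9.60e-02 7.20e-02]
 [3.17e+02 3.27e+02 5.00e-02 1.39e-01 7.20e-02]
 [3.18e+02 3.38e+02 5.10e-02 1.64e-01 7.20e-02]
 [3.17e+02 3.36e+02 5.20e-02 1.60e-01 7.20e-02]
 [3.14e+02 3.17e+02 5.30e-02 1.14e-01 7.20e-02]
 [3.18e+02 3.32e+02 4.90e-02 1.51e-01 7.20e-02]
 [3.16e+02 3.33e+02 5.30e-02 1.53e-01 7.20e-02]
 [3.17e+02 3.37e+02 5.30e-02 1.62e-01 7.20e-02]
 [3.17e+02 3.23e+02 4.90e-02 1.29e-01 7.20e-02]
 [3.13e+02 3.09e+02 5.30e-02 9.40e-02 7.20e-02]
 [3.20e+02 3.39e+02 4.80e-02 1.67e-01 7.20e-02]
 [3.15e+02 3.09e+02 4.90e-02 9.50e-02 7.20e-02]]
ee [0.47070255 0.15827089 0.09490725] -0.011599557792457187 0.13137366930032332
```

```bash
sed -i 's/z>.072/z>.075/' h.py; python3 -c "
from h import *
tips('side2')
im=cv2.imread('pics/side2.png')[240:360,280:440]; cv2.imwrite('pics/c2.png',cv2.resize(im,(800,600)))"
```

```text
[[ 3.15e+02  3.12e+02  5.00e-02  1.05e-01  7.50e-02]
 [ 3.13e+02  3.18e+02  5.50e-02  1.19e-01  7.50e-02]
 [ 3.14e+02  3.18e+02  5.30e-02  1.19e-01  7.50e-02]
 [ 3.18e+02  3.35e+02  5.10e-02  1.60e-01  7.60e-02]
 [ 3.16e+02  3.31e+02  5.30e-02  1.51e-01  7.60e-02]
 [ 3.17e+02  3.24e+02  4.90e-02  1.35e-01  7.60e-02]
 [ 3.17e+02  3.26e+02  5.00e-02  1.40e-01  7.60e-02]
 [ 3.19e+02  3.32e+02  4.80e-02  1.54e-01  7.60e-02]
 [ 3.35e+02  3.10e+02  1.60e-02  1.35e-01  1.13e-01]
 [ 3.60e+02  3.03e+02 -3.30e-02  1.24e-01  1.14e-01]
 [ 3.64e+02  3.09e+02 -3.80e-02  1.40e-01  1.15e-01]
 [ 3.36e+02  3.12e+02  1.50e-02  1.42e-01  1.16e-01]]
ee [0.47104255 0.15820241 0.09512187] -0.01128270372097621 0.131232612141839
```

View pics/c2.png

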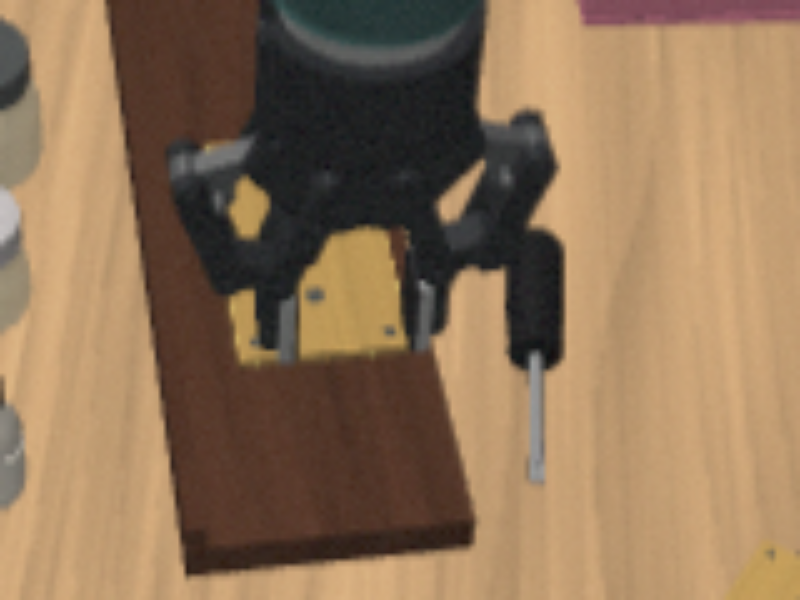

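The two tips show at crop (288,355) and (422,345), and they moved down with the arm. From here I'll descend in small steps and watch the force.

>>> send_rows(
  delta_pos=[
    [0,0,0.006],
    [0,0,0.012],
    [0,0,0.018],
    [0,0,0.018],
    [0,0,0.018],
  ],
  rotation=[
    [0,0,0],
    [0,0,0],
    [0,0,0],
    [0,0,0],
    [0,0,0],
  ],
)

```text
clock: 2.38
ee_pos: [0.4708, 0.158, 0.084]
tcp_rot: [-3.141, -0.0, 1.792]
wrist_force: [-0.7, -0.7, -1.0]
finger_gap: 0.0429
finger_force: 0.0
```

```bash
sed -i 's/z>.075/z>.079/' h.py; python3 -c "
from h import *
tips('side3')"
```

```text
[[ 3.61e+02  3.12e+02 -3.40e-02  1.36e-01  1.01e-01]
 [ 3.35e+02  3.15e+02  1.60e-02  1.38e-01  1.02e-01]
 [ 3.60e+02  3.08e+02 -3.30e-02  1.28e-01  1.03e-01]
 [ 3.62e+02  3.13e+02 -3.40e-02  1.42e-01  1.05e-01]
 [ 3.38e+02  3.15e+02  1.10e-02  1.41e-01  1.05e-01]
 [ 3.37e+02  3.15e+02  1.30e-02  1.41e-01  1.05e-01]
 [ 3.63e+02  3.13e+02 -3.60e-02  1.42e-01  1.06e-01]
 [ 3.35e+02  3.14e+02  1.60e-02  1.38e-01  1.06e-01]
 [ 3.36e+02  3.15e+02  1.50e-02  1.42e-01  1.06e-01]
 [ 3.62e+02  3.12e+02 -3.50e-02  1.41e-01  1.07e-01]
 [ 3.60e+02  3.07e+02 -3.30e-02  1.28e-01  1.07e-01]
 [ 3.61e+02  3.11e+02 -3.30e-02  1.38e-01  1.07e-01]]
ee [0.47105075 0.15800201 0.08417875] -0.011318448915724637 0.13103525329967258
```

>>> send_rows(
  delta_pos=[
    [0,0,0.003],
    [0,0,0.006],
    [0,0,0.006],
    [0,0,0.006],
  ],
  rotation=[
    [0,0,0],
    [0,0,0],
    [0,0,0],
    [0,0,0],
  ],
)

```text
clock: 2.77
ee_pos: [0.4711, 0.1581, 0.0807]
tcp_rot: [-3.141, -0.0, 1.792]
wrist_force: [-0.3, -0.3, 0.1]
finger_gap: 0.0427
finger_force: 0.0
```

>>> send_rows(
  delta_pos=[
    [0,0,0.003],
    [0,0,0.005],
    [0,0,0.005],
    [0,0,0.005],
  ],
  rotation=[
    [0,0,0],
    [0,0,0],
    [0,0,0],
    [0,0,0],
  ],
)

```text
clock: 3.1
ee_pos: [0.4711, 0.1581, 0.0777]
tcp_rot: [-3.141, -0.0, 1.792]
wrist_force: [0.2, 0.4, 0.7]
finger_gap: 0.0425
finger_force: 0.0
```

>>> send_rows(
  delta_pos=[
    [0,0,0.003],
    [0,0,0.005],
    [0,0,0.005],
    [0,0,0.005],
  ],
  rotation=[
    [0,0,0],
    [0,0,0],
    [0,0,0],
    [0,0,0],
  ],
)

```text
clock: 3.43
ee_pos: [0.4711, 0.1581, 0.0747]
tcp_rot: [-3.141, 0.0, 1.792]
wrist_force: [-0.5, 0.6, 0.2]
finger_gap: 0.0427
finger_force: 0.0
```

>>> send_rows(
  delta_pos=[
    [0,0,0.003],
    [0,0,0.005],
    [0,0,0.005],
    [0,0,0.005],
  ],
  rotation=[
    [0,0,0],
    [0,0,0],
    [0,0,0],
    [0,0,0],
  ],
)

```text
clock: 3.77
ee_pos: [0.4711, 0.1581, 0.0717]
tcp_rot: [-3.141, 0.0, 1.792]
wrist_force: [-0.0, 0.6, 0.2]
finger_gap: 0.0426
finger_force: 0.0
```

```bash
python3 -c "
from h import *
tips('side4')"
```

```text
[[ 3.62e+02  3.17e+02 -3.60e-02  1.40e-01  9.10e-02]
 [ 3.60e+02  3.15e+02 -3.30e-02  1.35e-01  9.20e-02]
 [ 3.60e+02  3.14e+02 -3.30e-02  1.34e-01  9.30e-02]
 [ 3.59e+02  3.09e+02 -3.30e-02  1.22e-01  9.30e-02]
 [ 3.63e+02  3.17e+02 -3.70e-02  1.42e-01  9.30e-02]
 [ 3.60e+02  3.13e+02 -3.30e-02  1.32e-01  9.30e-02]
 [ 3.61e+02  3.17e+02 -3.30e-02  1.42e-01  9.30e-02]
 [ 3.37e+02  3.19e+02  1.20e-02  1.41e-01  9.30e-02]
 [ 3.64e+02  3.17e+02 -3.90e-02  1.43e-01  9.40e-02]
 [ 3.59e+02  3.10e+02 -3.20e-02  1.25e-01  9.40e-02]
 [ 3.66e+02  3.14e+02 -4.40e-02  1.36e-01  9.40e-02]
 [ 3.61e+02  3.16e+02 -3.30e-02  1.40e-01  9.40e-02]]
ee [0.47113889 0.15807243 0.07173914] -0.011217055998192407 0.13108473274366705
```

No contact, so the camera was right: the tips are still about 27 mm above the top. I'll carry on down.

>>> send_rows(
  delta_pos=[
    [0,0,0.007],
    [0,0,0.014],
    [0,0,0.021],
    [0,0,0.027],
    [0,0,0.027],
    [0,0,0.027],
  ],
  rotation=[
    [0,0,0],
    [0,0,0],
    [0,0,0],
    [0,0,0],
    [0,0,0],
    [0,0,0],
  ],
)

```text
clock: 4.32
ee_pos: [0.4707, 0.158, 0.0551]
tcp_rot: [-3.14, -0.0, 1.792]
wrist_force: [-0.7, -1.3, 0.7]
finger_gap: 0.0426
finger_force: 0.0
```

```bash
python3 -c "
from h import *
tips('side5')
im=cv2.imread('pics/side5.png')[240:360,280:440]; cv2.imwrite('pics/c5.png',cv2.resize(im,(800,600)))"
```

```text
[[ 3.62e+02  3.22e+02 -3.60e-02  1.43e-01  7.90e-02]
 [ 3.37e+02  3.24e+02  1.20e-02  1.42e-01  7.90e-02]
 [ 3.60e+02  3.20e+02 -3.30e-02  1.38e-01  8.00e-02]
 [ 3.32e+02  3.22e+02  2.10e-02  1.36e-01  8.00e-02]
 [ 3.63e+02  3.21e+02 -3.80e-02  1.41e-01  8.00e-02]
 [ 3.64e+02  3.21e+02 -4.00e-02  1.42e-01  8.00e-02]
 [ 3.35e+02  3.24e+02  1.60e-02  1.42e-01  8.00e-02]
 [ 3.34e+02  3.22e+02  1.70e-02  1.37e-01  8.00e-02]
 [ 3.65e+02  3.19e+02 -4.30e-02  1.38e-01  8.10e-02]
 [ 3.60e+02  3.19e+02 -3.30e-02  1.37e-01  8.10e-02]
 [ 3.37e+02  3.23e+02  1.20e-02  1.41e-01  8.10e-02]
 [ 3.36e+02  3.23e+02  1.40e-02  1.41e-01  8.20e-02]]
ee [0.47106415 0.15804586 0.05539327] -0.011295796494108019 0.13107511727154916
```

View pics/c5.png

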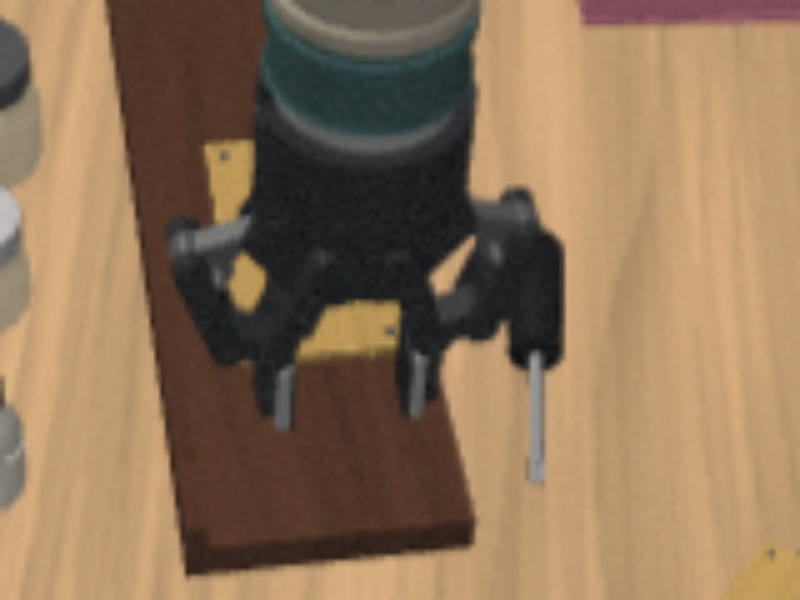

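The tips are clearly behind the plate's end, at crop (283,425) and (415,412), and about 12 mm above the top. I'll now creep down until they touch.

>>> send_rows(
  delta_pos=[
    [0,0,0.005],
    [0,0,0.01],
    [0,0,0.01],
    [0,0,0.01],
  ],
  rotation=[
    [0,0,0],
    [0,0,0],
    [0,0,0],
    [0,0,0],
  ],
)

```text
clock: 4.7
ee_pos: [0.4709, 0.158, 0.0494]
tcp_rot: [-3.141, -0.0, 1.792]
wrist_force: [0.1, -0.4, 0.3]
finger_gap: 0.0427
finger_force: 0.0
```

>>> send_rows(
  delta_pos=[
    [0,0,0.003],
    [0,0,0.004],
    [0,0,0.004],
  ],
  rotation=[
    [0,0,0],
    [0,0,0],
    [0,0,0],
  ],
)

```text
clock: 4.95
ee_pos: [0.4711, 0.1581, 0.0471]
tcp_rot: [-3.141, -0.0, 1.792]
wrist_force: [0.3, 0.1, 0.8]
finger_gap: 0.0424
finger_force: 0.0
```

>>> send_rows(
  delta_pos=[
    [0,0,0.002],
    [0,0,0.003],
    [0,0,0.003],
  ],
  rotation=[
    [0,0,0],
    [0,0,0],
    [0,0,0],
  ],
)

```text
clock: 5.2
ee_pos: [0.4711, 0.1581, 0.0453]
tcp_rot: [-3.141, -0.0, 1.792]
wrist_force: [-0.8, 0.6, 0.6]
finger_gap: 0.0426
finger_force: 0.0
```

>>> send_rows(
  delta_pos=[
    [0,0,0.002],
    [0,0,0.003],
    [0,0,0.003],
  ],
  rotation=[
    [0,0,0],
    [0,0,0],
    [0,0,0],
  ],
)

```text
clock: 5.45
ee_pos: [0.4713, 0.1581, 0.0439]
tcp_rot: [3.141, 0.0, 1.792]
wrist_force: [-1.2, 0.4, 2.6]
finger_gap: 0.0428
finger_force: 1.3
```

```bash
sed -i 's/z>.079/z>.064/;s/<.07)/<.045)/' h.py; python3 -c "
from h import *
tips('side6')"
```

```text
[[ 3.27e+02  3.18e+02  2.70e-02  1.13e-01  6.40e-02]
 [ 3.52e+02  3.13e+02 -2.40e-02  1.07e-01  6.40e-02]
 [ 3.45e+02  3.19e+02 -7.00e-03  1.20e-01  6.40e-02]
 [ 3.56e+02  3.30e+02 -2.40e-02  1.49e-01  6.40e-02]
 [ 3.55e+02  3.08e+02 -3.20e-02  9.50e-02  6.40e-02]
 [ 3.47e+02  3.38e+02 -4.00e-03  1.65e-01  6.40e-02]
 [ 3.42e+02  3.11e+02 -5.00e-03  9.90e-02  6.40e-02]
 [ 3.68e+02  3.38e+02 -4.30e-02  1.70e-01  6.40e-02]
 [ 3.53e+02  3.26e+02 -2.00e-02  1.39e-01  6.40e-02]
 [ 3.55e+02  3.12e+02 -3.00e-02  1.05e-01  6.40e-02]
 [ 3.44e+02  3.40e+02  2.00e-03  1.69e-01  6.40e-02]
 [ 3.36e+02  3.34e+02  1.50e-02  1.54e-01  6.40e-02]]
ee [0.47131347 0.15812427 0.043859  ] -0.011035362460193987 0.13109721602584806
```

The tips touched the top at a TCP height of about 0.044. I'll lift 2 mm and start pushing along tool -x.

>>> send_rows(
  delta_pos=[
    [0,0,-0.0035],
    [-0.01,0,-0.0035],
    [-0.02,0,-0.0035],
    [-0.03,0,-0.0035],
    [-0.04,0,-0.0035],
    [-0.05,0,-0.0035],
    [-0.06,0,-0.0035],
    [-0.07,0,-0.0035],
  ],
  rotation=[
    [0,0,0],
    [0,0,0],
    [0,0,0],
    [0,0,0],
    [0,0,0],
    [0,0,0],
    [0,0,0],
    [0,0,0],
  ],
)

```text
clock: 6.17
ee_pos: [0.4805, 0.1166, 0.0456]
tcp_rot: [-3.141, -0.0, 1.792]
wrist_force: [0.0, 2.1, -1.0]
finger_gap: 0.043
finger_force: 0.8
```

>>> send_rows(
  delta_pos=[
    [-0.012,0,0],
    [-0.024,0,0],
    [-0.036,0,0],
    [-0.048,0,0],
    [-0.06,0,0],
    [-0.072,0,0],
    [-0.08,0,0],
    [-0.08,0,0],
  ],
  rotation=[
    [0,0,0],
    [0,0,0],
    [0,0,0],
    [0,0,0],
    [0,0,0],
    [0,0,0],
    [0,0,0],
    [0,0,0],
  ],
)

```text
clock: 6.83
ee_pos: [0.4915, 0.0689, 0.0458]
tcp_rot: [3.141, 0.001, 1.79]
wrist_force: [0.6, 0.5, 0.6]
finger_gap: 0.0423
finger_force: 0.0
```

```bash
python3 - <<'E'
from h import *
e=telemetry.read_state()['ee_pos'];print(e,(e[:2]-c)@x,(e[:2]-c)@d)
s=shot('top','top7'); im=cv2.imread('pics/top7.png')[190:300,190:380]
cv2.imwrite('pics/c7.png',cv2.resize(im,None,fx=4,fy=4,interpolation=cv2.INTER_CUBIC))
E
```

```text
[0.49148037 0.06893915 0.04580014] -0.01082360282271421 0.03965902467660826
```

View pics/c7.png

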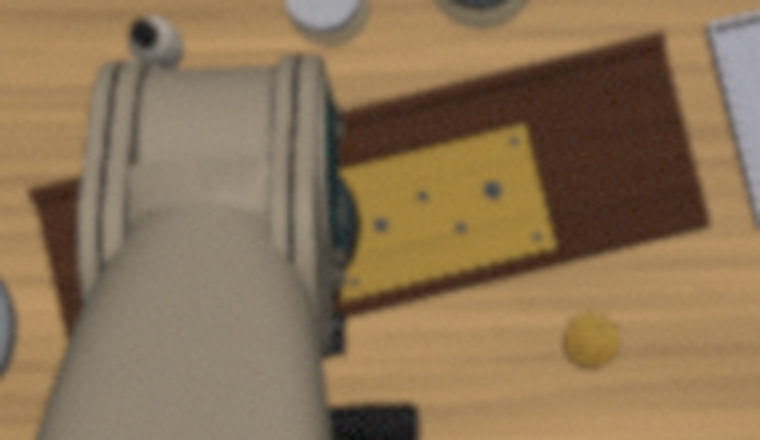

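The plate moves straight. Its right corners are now at crop (528,124) and (556,250).

```bash
cat >> h.py <<'E'
def cr(s,L,z=.065):
  for q in L:
    p=pt(s,190+(q[0]+.5)/4-.5,190+(q[1]+.5)/4-.5,z)[:2]; print(((p-c)@x).round(4),((p-c)@d).round(4))
E
python3 - <<'E'
from h import *
s=np.load('top7.npz'); cr(s,((528,124),(556,250))); cr(s,((708,225),),.06); cr(s,((662,34),),.072)
E
```

```text
0.024 -0.0947
-0.0472 -0.0927
-0.0537 -0.1775
0.0537 -0.178
```

The leading edge is at y=-94 mm and the ledge end measures -178 mm, so about 124 mm is left. I'll push 114 mm, then check.

>>> send_rows(
  delta_pos=[
    [-0.012,0,0],
    [-0.024,0,0],
    [-0.036,0,0],
    [-0.048,0,0],
    [-0.06,0,0],
    [-0.072,0,0],
    [-0.084,0,0],
    [-0.096,0,0],
  ],
  rotation=[
    [0,0,0],
    [0,0,0],
    [0,0,0],
    [0,0,0],
    [0,0,0],
    [0,0,0],
    [0,0,0],
    [0,0,0],
  ],
)

```text
clock: 7.55
ee_pos: [0.5037, 0.0133, 0.0457]
tcp_rot: [-3.142, -0.0, 1.792]
wrist_force: [0.5, 2.1, 0.5]
finger_gap: 0.0426
finger_force: 1.0
```

>>> send_rows(
  delta_pos=[
    [-0.012,0,0],
    [-0.024,0,0],
    [-0.036,0,0],
    [-0.048,0,0],
    [-0.06,0,0],
    [-0.072,0,0],
    [-0.084,0,0],
    [-0.09,0,0],
  ],
  rotation=[
    [0,0,0],
    [0,0,0],
    [0,0,0],
    [0,0,0],
    [0,0,0],
    [0,0,0],
    [0,0,0],
    [0,0,0],
  ],
)

```text
clock: 8.22
ee_pos: [0.5157, -0.0397, 0.0457]
tcp_rot: [3.142, 0.001, 1.791]
wrist_force: [-0.8, 1.8, 0.2]
finger_gap: 0.0427
finger_force: 0.9
```

```bash
python3 - <<'E'
from h import *
s=shot('top','top8');e=telemetry.read_state()['ee_pos'];print(e,(e[:2]-c)@x,(e[:2]-c)@d)
 
im=cv2.imread('pics/top8.png')[170:280,250:440]
cv2.imwrite('pics/c8.png',cv2.resize(im,None,fx=4,fy=4,interpolation=cv2.INTER_CUBIC))
E
```

```text
[ 0.51592976 -0.04014042  0.04575388] -0.010775509179739049 -0.07212903585831874
```

View pics/c8.png

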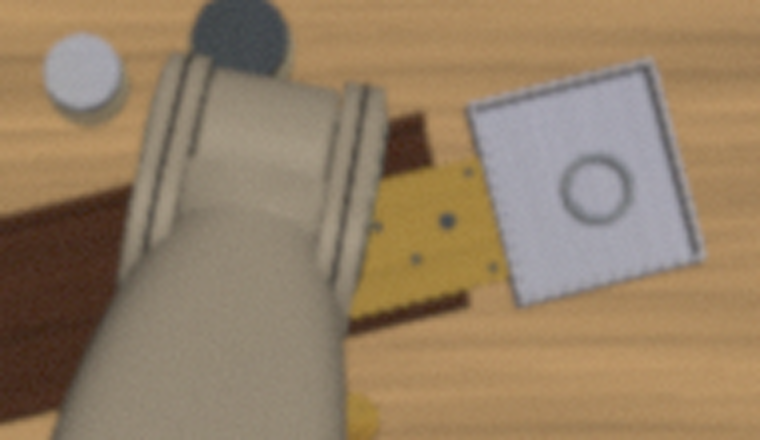

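The plate's leading corners are at about crop (481,157) and (511,282), just past the ledge end (427,115)-(468,303).

```bash
python3 - <<'E'
from h import *
s=np.load('top8.npz'); cr(s,((721,77),(751,202))); cr(s,((708,223),),.06)
E
```

```text
0.0236 -0.2043
-0.0475 -0.2031
-0.0527 -0.1778
```

The overhang is about 26 mm. I'll push 14 mm more slowly, hold, then back off and lift.

>>> send_rows(
  delta_pos=[
    [-0.006,0,0],
    [-0.012,0,0],
    [-0.018,0,0],
    [-0.023,0,0],
    [-0.023,0,0],
    [-0.023,0,0],
  ],
  rotation=[
    [0,0,0],
    [0,0,0],
    [0,0,0],
    [0,0,0],
    [0,0,0],
    [0,0,0],
  ],
)

```text
clock: 8.77
ee_pos: [0.5186, -0.0527, 0.0457]
tcp_rot: [-3.142, 0.001, 1.791]
wrist_force: [-0.5, 0.0, -0.1]
finger_gap: 0.0428
finger_force: 0.0
```

>>> send_rows(
  delta_pos=[
    [0.02,0,0],
    [0.05,0,0],
    [0.05,0,-0.05],
    [0.05,0,-0.1],
    [0.05,0,-0.16],
    [0.15,0,-0.22],
    [0.25,0,-0.25],
    [0.3,0,-0.25],
  ],
  rotation=[
    [0,0,0],
    [0,0,0],
    [0,0,0],
    [0,0,0],
    [0,0,0],
    [0,0,0],
    [0,0,0],
    [0,0,0],
  ],
)

```text
clock: 9.43
ee_pos: [0.4878, 0.0907, 0.1905]
tcp_rot: [3.137, 0.001, 1.79]
wrist_force: [0.6, 0.7, 0.5]
finger_gap: 0.0425
finger_force: 0.0
```

>>> send_rows(
  delta_pos=[
    [0.07,0,0],
    [0.14,0,0],
    [0.2,0,0],
    [0.2,0,0],
    [0.2,0,0],
  ],
  rotation=[
    [0,0,0],
    [0,0,0],
    [0,0,0],
    [0,0,0],
    [0,0,0],
  ],
)

```text
clock: 9.85
ee_pos: [0.4591, 0.2088, 0.1876]
tcp_rot: [3.141, 0.001, 1.796]
wrist_force: [-0.8, 0.2, -1.0]
finger_gap: 0.0426
finger_force: 0.0
```

```bash
python3 - <<'E'
from h import *
s=shot('top','top9')
im=cv2.imread('pics/top9.png')[170:280,250:440]
cv2.imwrite('pics/c9.png',cv2.resize(im,None,fx=4,fy=4,interpolation=cv2.INTER_CUBIC))
E
```

```text
(no output)
```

View pics/c9.png

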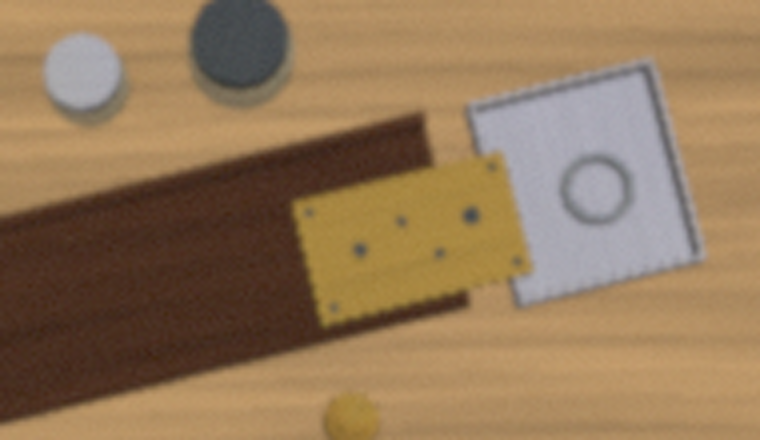

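The plate lies flat and aligned, with corners at (503,152), (532,271), (322,326) and (293,202). The bystanders in view haven't moved.

```bash
python3 - <<'E'
from h import *
s=np.load('top9.npz'); cr(s,[(a+240,b-80) for a,b in((503,152),(532,271),(322,326),(293,202))]); cr(s,((708,223),),.06)
print(order.hand_in())
E
```

```text
0.0233 -0.2168
-0.0444 -0.2158
-0.0459 -0.0964
0.0245 -0.0976
-0.0527 -0.1778
the job is handed in; nothing more can be done
None
```

The brass clock plate now sticks out about 39 mm past the tray end of the ledge, lying flat and in line with it. The gripper was clear of everything and nothing else was seen to have moved when I handed the job in, but the hand-in gave no verdict.

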